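# Push the lint screen out for pick-up

## Robot

A 6-joint arm with a two-finger parallel gripper is mounted at the origin on a cart in front of the work surface, level with it; the furniture and walls round the work are solid. World frame = base frame: x ahead of the robot, y to its left, z up, the work surface at z = 0. Lengths are in m, angles in rad, forces in N, time in s.
With the tool pointing down it reaches from about 0.35 to 0.725 m from the base axis. Payload 6 kg.
Tool frame: the origin (TCP) lies at the very end of the fingers, on their centre line; the grasp point (between the pads) lies bot.pinch_z behind it (bot.pinch_z is the distance from the TCP to the grasp point, in m); z points along the fingers, y is the direction in which the jaws open and shut (so a half turn about z gives the same grasp; the last joint's range is limited). The gripper opens to 85 mm and grips with 20 to 120 N. Pads are 22 mm wide; open, the fingers measure 114 mm over their backs; the gripper's body (76 mm by 85 mm) begins 54 mm behind the grasp point. The pads swing forward as they close: fully open they stand 13 mm farther back than shut.
Start: joints at [1.597, 0.04, 0.085, 0, -1.615, -0.334], TCP at [0.182, 0.572, 0.203] pointing down, gripper open.
Joint ranges: [-2.56, 2.56], [-1.29, 2.01], [-1.08, 1.49], [-3.29, 1.98], [-2.81, -0.18], [-2.99, 2.99]. Speed limits (rad/s): [2.57, 2.57, 3.01, 3.14, 3.14, 3.14].

## Interface

Orientations are given as a unit quaternion [w, x, y, z].
In Python, from bench import bot gives the robot as it stands. The module is installed in compiled form; this text tells all that it offers.
- The arm moves only by the shell command python3 -m creep 'ROWS' [FORCE]. ROWS is JSON, a list of rows, each an object with "offset": the shift along the tool's x, y, z normalised to -1 to 1, where 1 is 0.5 m, a list of three; "rot": the turn, a rotation vector about the tool's x, y, z normalised to -1 to 1, where 1 is pi rad, a list of three; "grip": the closure, from 0 (fully open) to 1 (shut). A call has 1 to 10 rows; each row is the pose to reach, as a shift and turn from the pose measured when the call began, along the tool's axes at that moment, turning the shorter way round; what a row does not reach only later rows make up. A row lasts 1/12 s, in which the tool goes at most 41.7 mm and 7.16 degrees, less where a joint would pass 70% of its speed; a pose out of reach is approached as far as the arm can. A call with a number of a shift or a turn outside -1 to 1 is refused whole. A call with a gripper value outside its range is refused whole. The fingers move at their own pace and stop on an object; FORCE is the grip in N (left out, the last holds). Time passes only in rows, so rows that repeat a pose let the fingers close. It gives the time, the measured TCP pose, the force and the opening at its end, in the units of the state.
- bot.get_state(): the state, without advancing time (a new reading comes with each control period).
- bot.snapshot(name): name is "scene" or "top" or "wrist"; returns the picture (384x512x3 uint8, blue, green, red); there is no depth.
- bot.camera_params(name): a dict with "fx", "fy", "cx", "cy" (pixels), "distortion" ([k1, k2, p1, p2, k3] as OpenCV has them; the pictures are not rectified), "world_to_cam" (4x4, takes a point from world to camera coordinates); the wrist camera has in their place "hand_eye" (4x4, takes a point from camera to tool coordinates, whose origin is the TCP and whose axes are the flange's). Camera axes: x right, y up, looking along -z (the intrinsics and any distortion apply to the point x, -y, -z); pixel columns grow to the right and rows downward; lengths in m; the calibration is good to about 2 mm. A picture is of the moment at which its call begins: read the wrist's pose just before it. camera_params takes no time and is no camera call.
- bot.hand_in(): hands the job in, once; it reports no verdict.
The state is a dict: "t": time; "qpos": joint angles; "joint_velocities": joint speeds; "tau": joint torques, N m; "tcp_pos": TCP position; "tool_rot": TCP orientation; "ft_force": force on the tool from outside, world axes, zero at the start; "ft_torque": the same for the moment, N m; "finger_gap": finger opening in m.
Only numpy, scipy, OpenCV 4.12 (cv2) and the standard library are available. Lean on these libraries where they do the work, as an engineer would, in place of code of your own. Each camera call takes 0.05 s, during which the arm holds its last target.

## Task

A flat lint screen lies on the low stand on the closed middle washer. Without picking it up, push it with your fingertips over the stand towards yourself until its whole grip tab sticks out past the stand's near edge but none of the frame does: the step where grip meets frame should lie right over the edge, and the grip should point straight out, square to that edge. Leave the tin and the coin roll that lie on the stand where they are.

Things in the scene. Friction and masses are not known exactly. Their poses are not given: they have to be found in the camera images.
- stand: low plywood stand, fixed, 250 mm deep (its x) by 360 mm wide (its y), its flat top 40 mm above the washer lid. Origin: centre of its underside, on the lid; x points away from the robot (turned at most about 12 degrees), z up
- stand_edge (a point): middle of the stand's near top edge, at the height of the stand's top; same axes as the stand: x points inward over the stand, square to the edge, y along the edge
- lint_screen: loose flat grey lint screen, about 0.22 kg, flat on the stand: solid frame with wire mesh, 95 (its x) x 120 (y) x 9 mm thick; on its -x side, towards the robot, a flat ribbed grip tab 42 long, 96 wide, 6 thick. Origin: centre of the frame's underside; the straight rear side lies at x +47.5. Starts up to 20 degrees askew, grip wholly on the stand; stops at once when no longer pushed
- screen_step (a point): middle of the step where grip and frame meet, on the screen's underside, 47.5 mm to -x of the screen's origin; same axes as the screen
- washer_tin: small round red and white tin, 62 mm across, 24 mm high, loose on the stand beside the screen, at its left or right. Origin: centre of its underside
- coin_roll: plain paper coin roll, 68 mm long (its y), 25 mm thick, loose on the stand at the other side of the screen. Origin: centre of its underside

How it is judged:
By the outcome, as a careful person would: the job done as asked, in the order asked, and still so for the second after the job is handed in, with the robot touching nothing.
It also fails if it takes over 40 s, if anything falls off the work surface, if the arm or the gripper's body presses on something with over 40 N, if the wrist force passes 120 N, or if a joint passes its speed limit or range.

## Working session

There is one attempt and no reset: what is moved stays moved. The work goes in short steps, Python scripts to look and compute and a shell command to move; the robot and the scene stay as the last step left them, time stands still between calls to the robot, and variables do not carry over. Pictures are saved under pics/ and viewed, and the job is handed in when it is done.

```bash
mkdir -p pics; ls
python3 - <<'E'
from bench import bot
import cv2
print(bot.get_state()); print(bot.pinch_z)
for n in ("scene","top"):
    cv2.imwrite(f"pics/{n}0.png",bot.snapshot(n)); print(n,bot.camera_params(n))
print(bot.camera_params("wrist"))
E
```

```text
pics
{'t': 0.0, 'qpos': array([ 1.59668462e+00,  4.08283128e-02,  8.38303933e-02, -4.68173140e-04,
       -1.61548982e+00, -3.33708912e-01]), 'joint_velocities': array([ 0.00040901,  0.00019235,  0.00240421, -0.0004305 , -0.00031844,
       -0.00034136]), 'tau': array([-4.91141382e-04, -3.68203962e+01,  3.47425675e+01,  6.93245441e+00,
       -5.33902654e-03, -5.13717154e-06]), 'tcp_pos': array([0.18159254, 0.57147456, 0.20197945]), 'tool_rot': array([ 8.73893362e-04,  9.88180363e-01, -1.53293183e-01, -7.88531111e-05]), 'ft_force': array([ 0.14153412,  0.91386791, -0.62250156]), 'ft_torque': array([ 0.00898929, -0.02760917, -0.00984607]), 'finger_gap': 0.08541536503081071}
0.0187
scene {'fx': 497.42574111591705, 'fy': 497.42574111591705, 'cx': 255.61288250849114, 'cy': 192.89756038593325, 'distortion': array([-0.08063905,  0.        ,  0.        ,  0.        ,  0.        ]), 'world_to_cam': array([[-0.6266977 , -0.77924672, -0.00495398,  0.35622417],
       [ 0.38088738, -0.31185682,  0.87044249, -0.24504426],
       [-0.67983439,  0.5436174 ,  0.49224519, -0.51951596],
       [ 0.  
[... 354 characters left out ...]
3,  0.19846752, -0.54942656],
       [-0.19874   ,  0.00767795,  0.98002217, -0.84099865],
       [ 0.        ,  0.        ,  0.        ,  1.        ]])}
{'fx': 307.43300793106727, 'fy': 307.43300793106727, 'cx': 254.96673765788015, 'cy': 198.38970899184403, 'distortion': array([-0.03394441,  0.        ,  0.        ,  0.        ,  0.        ]), 'hand_eye': array([[-2.70904915e-04,  9.56702480e-01,  2.91067502e-01,
         7.45541182e-02],
       [ 9.99999953e-01,  2.18005745e-04,  2.14171162e-04,
        -1.42377901e-04],
       [ 1.41443695e-04,  2.91067546e-01, -9.56702495e-01,
        -1.71315230e-01],
       [ 0.00000000e+00,  0.00000000e+00,  0.00000000e+00,
         1.00000000e+00]])}
```

View pics/scene0.png

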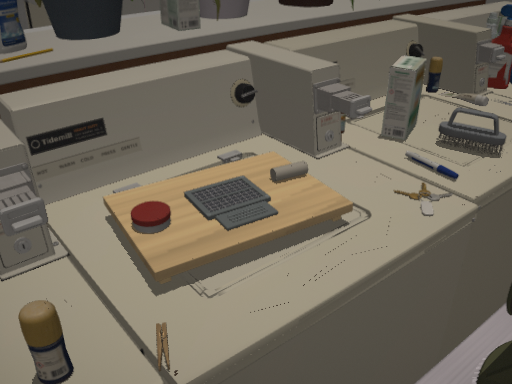

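View pics/top0.png

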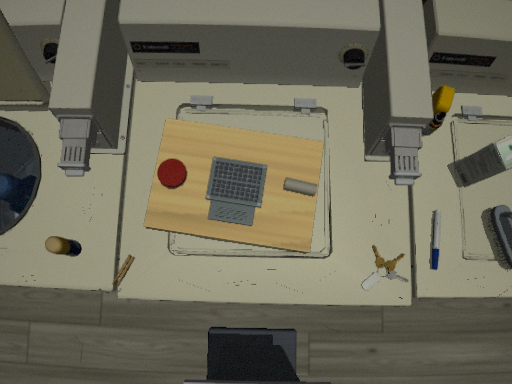

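```bash
cat > h.py <<'E'
import numpy as np, cv2
from bench import bot
def cast(name,uv,z,st=None):
    p=bot.camera_params(name)
    K=np.array([[p['fx'],0,p['cx']],[0,p['fy'],p['cy']],[0,0,1]])
    n=cv2.undistortPoints(np.array(uv,float).reshape(-1,1,2),K,p['distortion'],).reshape(-1,2)
    d=np.c_[n[:,0],-n[:,1],-np.ones(len(n))]
    if name=='wrist':
        from scipy.spatial.transform import Rotation as R
        T=np.eye(4);q=st['tool_rot'];T[:3,:3]=R.from_quat([q[1],q[2],q[3],q[0]]).as_matrix();T[:3,3]=st['tcp_pos']
        M=T@p['hand_eye']
    else: M=np.linalg.inv(p['world_to_cam'])
    d=d@M[:3,:3].T;o=M[:3,3]
    s=(z-o[2])/d[:,2]
    return o+s[:,None]*d
def big(src,dst,x0,y0,w,h,k):
    im=cv2.imread(src)[y0:y0+h,x0:x0+w]
    cv2.imwrite(dst,cv2.resize(im,None,fx=k,fy=k,interpolation=cv2.INTER_CUBIC))
E
python3 - <<'E'
from h import *
big('pics/top0.png','pics/topbig.png',140,115,195,145,4)
big('pics/scene0.png','pics/scenebig.png',100,140,260,135,3)
E
```

```text
(no output)
```

View pics/topbig.png

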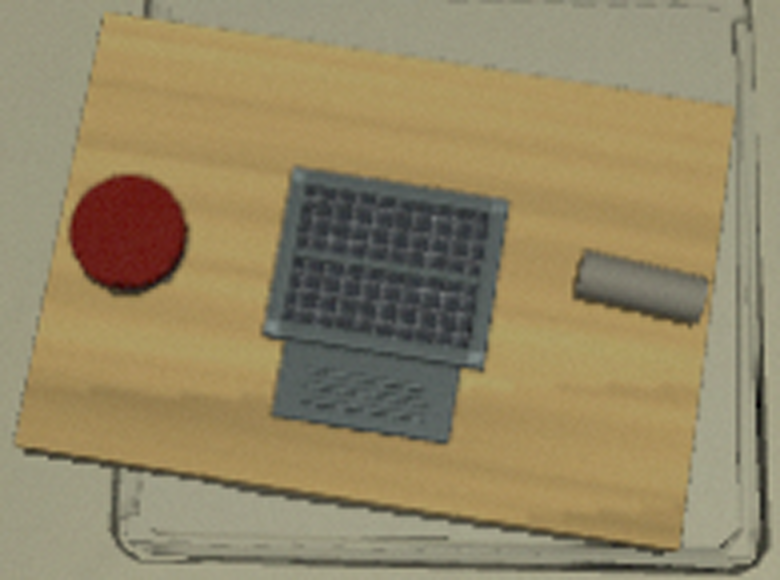

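View pics/scenebig.png

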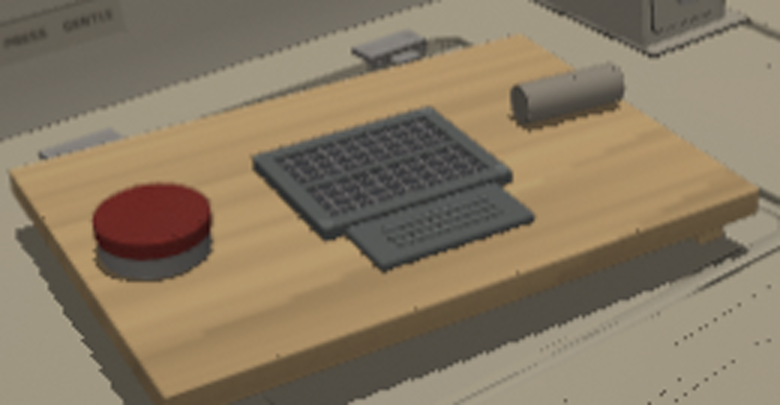

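Run:
```python
from h import *
def f(l): return [((x+.5)/4-.5+140,(y+.5)/4-.5+115) for x,y in l]
def g(l): return [((x+.5)/3-.5+100,(y+.5)/3-.5+140) for x,y in l]
def rep(n,P):
    c=P.mean(0);print(n,P[:,:2].round(4).tolist(),'sides',np.linalg.norm(P-np.roll(P,-1,0),axis=1).round(4),'c',c.round(4))
    e=P[1]-P[0];print('  yaw rear',np.degrees(np.arctan2(e[0],-e[1])).round(2),'front',np.degrees(np.arctan2(*(P[2]-P[3])[[0,1]]*[1,-1])).round(2))
rep('stand top',cast('top',f([(102,13),(735,107),(680,550),(15,443)]),.04))
rep('frame top',cast('top',f([(293,167),(508,200),(480,370),(263,333)]),.049))
rep('frame scene',cast('scene',g([(253,157),(430,106),(512,176),(327,236)]),.049))
rep('grip top',cast('top',f([(283,341),(459,370),(447,443),(272,414)]),.046))
print(cast('scene',g([(10,172),(525,35),(760,190),(168,400)]),.04).round(4).tolist())
print('tin',cast('top',f([(128,232)]),.064),'roll',cast('top',f([(582,272),(703,300)]),.0525))
```

```text
stand top [[0.7214, 0.2216], [0.6759, -0.1352], [0.4296, -0.1038], [0.4767, 0.2518]] sides [0.3596 0.2483 0.3587 0.2465] c [0.5759 0.0586 0.04  ]
  yaw rear -7.26 front -7.54
frame top [[0.6311, 0.1086], [0.6158, -0.0089], [0.5218, 0.0043], [0.5386, 0.1206]] sides [0.1185 0.0949 0.1174 0.0933] c [0.5768 0.0562 0.049 ]
  yaw rear -7.43 front -8.23
frame scene [[0.627, 0.1119], [0.6128, -0.0062], [0.5156, 0.0102], [0.5293, 0.1265]] sides [0.1189 0.0985 0.1171 0.0989] c [0.5712 0.0606 0.049 ]
  yaw rear -6.89 front -6.69
grip top [[0.5351, 0.11], [0.522, 0.0155], [0.4827, 0.0209], [0.4956, 0.1141]] sides [0.0954 0.0397 0.0941 0.0398] c [0.5088 0.0651 0.046 ]
  yaw rear -7.9 front -7.88
[[0.7164, 0.224, 0.04], [0.6693, -0.1319, 0.04], [0.4263, -0.0984, 0.04], [0.4709, 0.2548, 0.04]]
tin [[0.58843147 0.1936093  0.064     ]] roll [[ 0.57597537 -0.04915941  0.0525    ]
 [ 0.56244478 -0.11437126  0.0525    ]]
```

```bash
python3 -m creep '[{"offset":[0.765,0.638,0],"rot":[0,0,-0.057],"grip":0.3},{"offset":[0.765,0.638,0],"rot":[0,0,-0.057],"grip":0.3},{"offset":[0.765,0.638,0],"rot":[0,0,-0.057],"grip":0.3},{"offset":[0.765,0.638,0],"rot":[0,0,-0.057],"grip":0.3},{"offset":[0.765,0.638,0],"rot":[0,0,-0.057],"grip":0.3},{"offset":[0.765,0.638,0],"rot":[0,0,-0.057],"grip":0.3},{"offset":[0.765,0.638,0],"rot":[0,0,-0.057],"grip":0.3},{"offset":[0.765,0.638,0],"rot":[0,0,-0.057],"grip":0.3},{"offset":[0.765,0.638,0],"rot":[0,0,-0.057],"grip":0.3},{"offset":[0.765,0.638,0],"rot":[0,0,-0.057],"grip":0.3}]'
cat > go.py <<'E'
import sys
from h import *
from scipy.spatial.transform import Rotation as R
# args: target x y z, yaw of tool x deg
x,y,z,yaw=map(float,sys.argv[1:5])
s=bot.get_state();q=s['tool_rot'];A=R.from_quat([q[1],q[2],q[3],q[0]])
B=R.from_euler('z',yaw,degrees=True)*R.from_euler('x',180,degrees=True)
print('t',s['t'],'tcp',s['tcp_pos'].round(4),'F',s['ft_force'].round(1),'gap',round(s['finger_gap'],4),'yaw',np.degrees(np.arctan2(*A.as_matrix()[[1,0],0])).round(2))
print('off',(A.inv().apply(np.array([x,y,z])-s['tcp_pos'])/.5).round(4),'rot',((A.inv()*B).as_rotvec()/np.pi).round(4))
E
python3 go.py .66 .046 .12 -7.3
```

```text
t: 0.93
tcp_pos: [0.4061, 0.2185, 0.2027]
tool_rot: [0.001, 0.998, -0.064, -0.0]
ft_force: [1.2, 1.0, -0.0]
finger_gap: 0.0591
t 0.9333 tcp [0.4061 0.2185 0.2027] F [ 1.2  1.  -0. ] gap 0.0591 yaw -7.34
off [0.5478 0.2771 0.1656] rot [ 0.0003  0.     -0.0002]
```

```bash
python3 -m creep '[{"offset":[0.548,0.277,0.166],"rot":[0,0,0],"grip":0.3},{"offset":[0.548,0.277,0.166],"rot":[0,0,0],"grip":0.3},{"offset":[0.548,0.277,0.166],"rot":[0,0,0],"grip":0.3},{"offset":[0.548,0.277,0.166],"rot":[0,0,0],"grip":0.3},{"offset":[0.548,0.277,0.166],"rot":[0,0,0],"grip":0.3},{"offset":[0.548,0.277,0.166],"rot":[0,0,0],"grip":0.3},{"offset":[0.548,0.277,0.166],"rot":[0,0,0],"grip":0.3},{"offset":[0.548,0.277,0.166],"rot":[0,0,0],"grip":0.3},{"offset":[0.548,0.277,0.166],"rot":[0,0,0],"grip":0.3},{"offset":[0.548,0.277,0.166],"rot":[0,0,0],"grip":0.3}]'
python3 go.py .66 .046 .05 -7.3
python3 - <<'E'
from h import *
s=bot.get_state();cv2.imwrite('pics/w1.png',bot.snapshot('wrist'));cv2.imwrite('pics/s1.png',bot.snapshot('scene'))
E
```

```text
t: 1.77
tcp_pos: [0.6599, 0.0446, 0.117]
tool_rot: [0.001, 0.998, -0.065, -0.002]
ft_force: [-0.8, -0.1, -0.2]
finger_gap: 0.0598
t 1.7667 tcp [0.6599 0.0446 0.117 ] F [-0.8 -0.1 -0.2] gap 0.0598 yaw -7.48
off [ 0.0003 -0.0031  0.134 ] rot [ 0.0009  0.0013 -0.001 ]
```

View pics/w1.png

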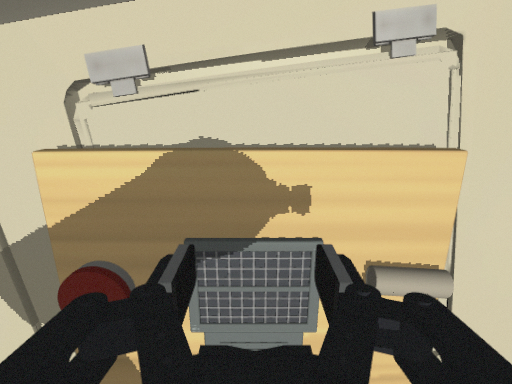

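View pics/s1.png

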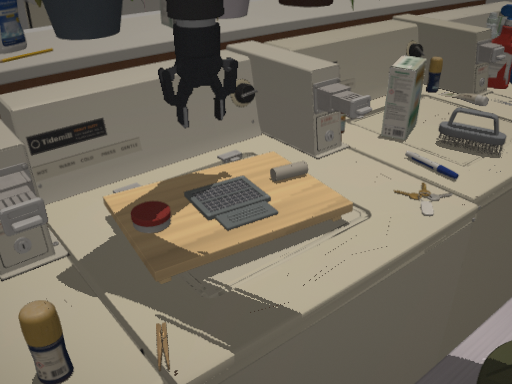

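```bash
python3 - <<'E'
from h import *
s=bot.get_state()
print(cast('wrist',[(187,239),(322,238)],.049,s).round(4).tolist(), cast('wrist',[(36,151),(466,151)],.04,s).round(4).tolist())
E
python3 go.py .659 .048 .05 -7.3
```

```text
[[0.6321, 0.1087, 0.049], [0.6181, -0.0064, 0.049]] [[0.7221, 0.2213, 0.04], [0.6764, -0.1324, 0.04]]
t 1.8667 tcp [0.6599 0.0462 0.1196] F [-0.1 -0.2  1.1] gap 0.0598 yaw -7.34
off [-0.0021 -0.0035  0.1393] rot [ 0.0004  0.0002 -0.0002]
```

```bash
python3 -m creep '[{"offset":[0,0,0.08],"rot":[0,0,0],"grip":0.3},{"offset":[0,0,0.12],"rot":[0,0,0],"grip":0.3},{"offset":[0,0,0.14],"rot":[0,0,0],"grip":0.3},{"offset":[0,0,0.148],"rot":[0,0,0],"grip":0.3},{"offset":[0,0,0.148],"rot":[0,0,0],"grip":0.3}]'
python3 - <<'E'
from h import *
s=bot.get_state();cv2.imwrite('pics/w2.png',bot.snapshot('wrist'));cv2.imwrite('pics/s2.png',bot.snapshot('scene'))
big('pics/s2.png','pics/s2b.png',100,100,260,175,3)
E
```

```text
t: 2.28
tcp_pos: [0.6597, 0.0466, 0.0463]
tool_rot: [0.001, 0.998, -0.063, 0.0]
ft_force: [0.1, 0.0, 0.1]
finger_gap: 0.0595
```

View pics/s2b.png

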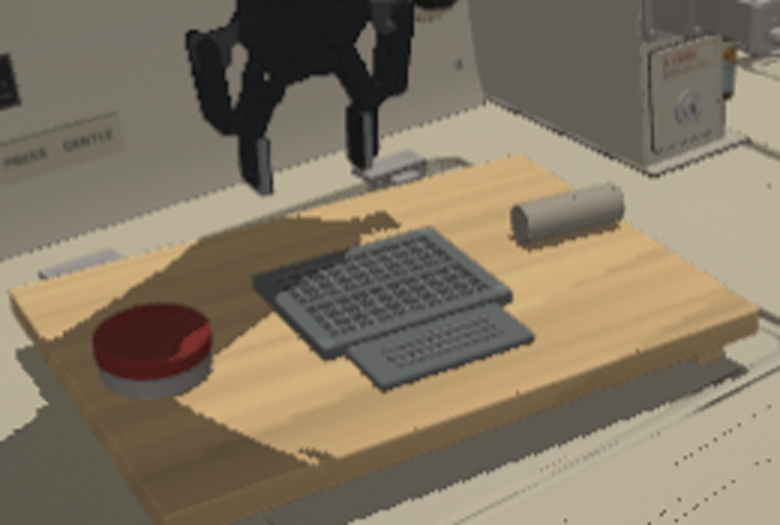

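View pics/w2.png

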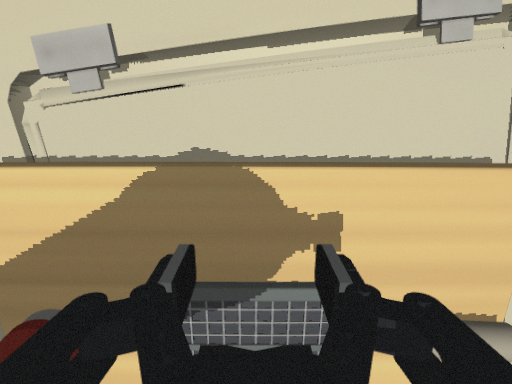

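Run:
```python
from h import *
p=bot.camera_params('scene')
yv=np.array([.127,.992,0])
for z in (.04,.046,.056,.066,.076):
  o=[]
  for s in (.035,-.035):
    P=np.array([.6597,.0466,0])+s*yv+[0,0,z]
    c=p['world_to_cam']@np.r_[P,1]; u=p['cx']+p['fx']*c[0]/-c[2]; v=p['cy']-p['fy']*c[1]/-c[2]
    o.append(((u-100)*3,(v-100)*3))
  print(z,np.round(o,0).tolist())
s=bot.get_state();print(s['t'],s['tcp_pos'])
```

```text
0.04 [[264.0, 250.0], [365.0, 222.0]]
0.046 [[263.0, 241.0], [365.0, 214.0]]
0.056 [[262.0, 227.0], [364.0, 199.0]]
0.066 [[260.0, 212.0], [364.0, 185.0]]
0.076 [[259.0, 197.0], [363.0, 170.0]]
2.3833 [0.66080851 0.04657624 0.04810413]
```

Run:
```python
from h import *
cv2.imwrite('pics/s3.png',bot.snapshot('scene'));cv2.imwrite('pics/t3.png',bot.snapshot('top'))
big('pics/s3.png','pics/s3b.png',100,100,260,175,3)
big('pics/t3.png','pics/t3b.png',140,75,195,145,4)
s=bot.get_state();print(s['t'],s['tcp_pos'])
```

```text
2.4833 [0.66085695 0.04649389 0.04796248]
```

View pics/s3b.png

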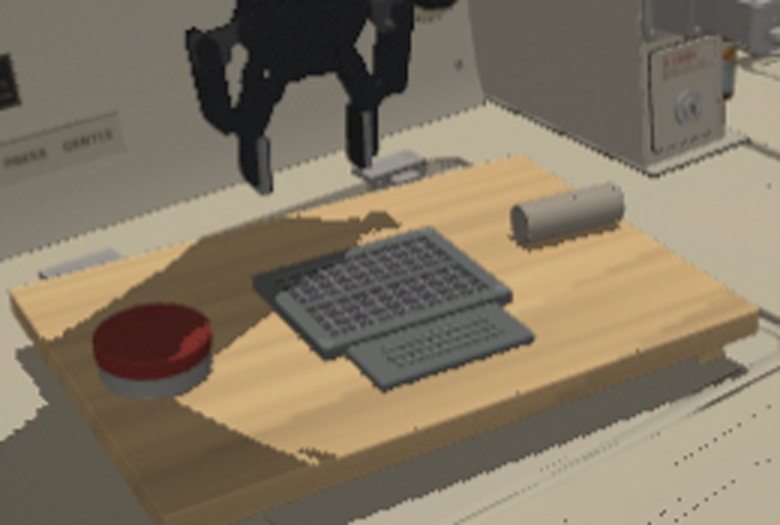

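View pics/t3b.png

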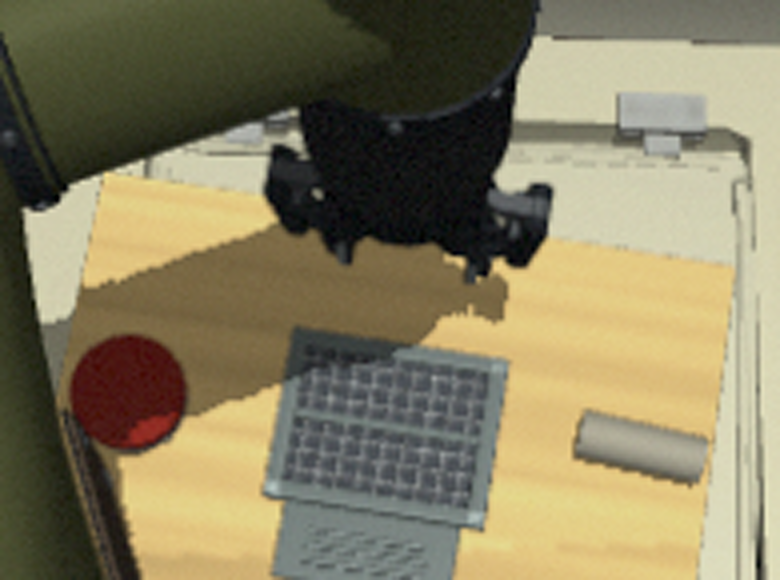

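Run:
```python
from h import *
def ray(n,uv):
    a=cast(n,[uv],0)[0];b=cast(n,[uv],.2)[0];return a,(b-a)/np.linalg.norm(b-a)
def tri(ut,us):
    a,d=ray('top',ut);b,e=ray('scene',us)
    A=np.c_[d,-e];s=np.linalg.lstsq(A,b-a,rcond=None)[0];p=a+s[0]*d;q=b+s[1]*e
    return ((p+q)/2).round(4),np.linalg.norm(p-q).round(4)
T=lambda x,y:((x+.5)/4-.5+140,(y+.5)/4-.5+75)
S=lambda x,y:((x+.5)/3-.5+100,(y+.5)/3-.5+100)
print('R tip',tri(T(477,280),S(367,168)),'L tip',tri(T(345,262),S(262,193)))
print('frame corners',tri(T(293,327),S(253,277)),tri(T(508,360),S(430,227)),tri(T(480,530),S(512,296)))
print('stand',tri(T(102,174),S(10,293)),tri(T(735,268),S(520,155)))
```

```text
R tip (array([0.6518, 0.0105, 0.0788]), np.float64(0.0025)) L tip (array([0.6594, 0.0811, 0.0808]), np.float64(0.0031))
frame corners (array([0.6321, 0.109 , 0.0458]), np.float64(0.0001)) (array([ 0.6166, -0.009 ,  0.0458]), np.float64(0.0001)) (array([0.5227, 0.0042, 0.0436]), np.float64(0.0))
stand (array([0.7222, 0.2222, 0.0362]), np.float64(0.0003)) (array([ 0.6773, -0.1353,  0.036 ]), np.float64(0.0016))
```

```bash
python3 -m creep '[{"offset":[0,0,0.01],"rot":[0,0,0],"grip":0.3},{"offset":[0,0,0.02],"rot":[0,0,0],"grip":0.3}]';python3 -m creep '[{"offset":[0,0,0.006],"rot":[0,0,0],"grip":0.3},{"offset":[0,0,0.012],"rot":[0,0,0],"grip":0.3}]'
python3 - <<'E'
from h import *
cv2.imwrite('pics/s4.png',bot.snapshot('scene'))
big('pics/s4.png','pics/s4b.png',150,100,120,100,6)
s=bot.get_state();print(s['t'],s['tcp_pos'],s['ft_force'])
E
```

```text
t: 2.65
tcp_pos: [0.6619, 0.0467, 0.0394]
tool_rot: [-0.0, 0.998, -0.064, 0.003]
ft_force: [1.1, -0.7, -0.1]
finger_gap: 0.0598
t: 2.82
tcp_pos: [0.6619, 0.0467, 0.0331]
tool_rot: [-0.0, 0.998, -0.064, 0.003]
ft_force: [-0.4, -0.4, 0.6]
finger_gap: 0.0601
2.8667 [0.66152504 0.04663349 0.03227563] [-0.1168313  -0.5962802  -0.68541523]
```

View pics/s4b.png

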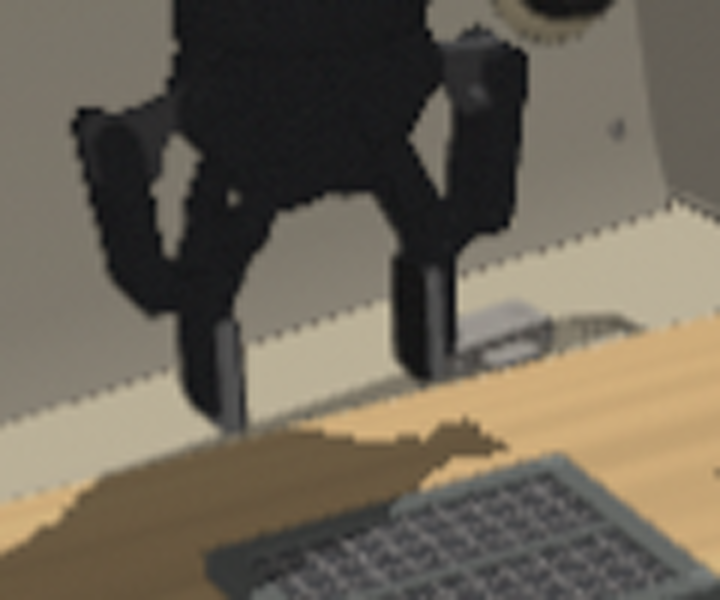

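```bash
python3 -m creep '[{"offset":[0,0,0.01],"rot":[0,0,0],"grip":0.3},{"offset":[0,0,0.02],"rot":[0,0,0],"grip":0.3}]';python3 -m creep '[{"offset":[0,0,0.006],"rot":[0,0,0],"grip":0.3},{"offset":[0,0,0.01],"rot":[0,0,0],"grip":0.3}]'
python3 - <<'E'
from h import *
cv2.imwrite('pics/s5.png',bot.snapshot('scene'))
big('pics/s5.png','pics/s5b.png',150,100,120,100,6)
cv2.imwrite('pics/w5.png',bot.snapshot('wrist'))
s=bot.get_state();print(s['t'],s['tcp_pos'],s['ft_force'])
E
```

```text
t: 3.03
tcp_pos: [0.6616, 0.0466, 0.0218]
tool_rot: [-0.0, 0.998, -0.064, 0.002]
ft_force: [0.4, 0.3, -0.4]
finger_gap: 0.0596
t: 3.2
tcp_pos: [0.6611, 0.0465, 0.0156]
tool_rot: [-0.0, 0.998, -0.064, 0.002]
ft_force: [0.1, 0.2, -0.9]
finger_gap: 0.0598
3.3 [0.66123835 0.04649432 0.01600575] [-0.39783526  0.18183273  0.2920611 ]
```

View pics/s5b.png

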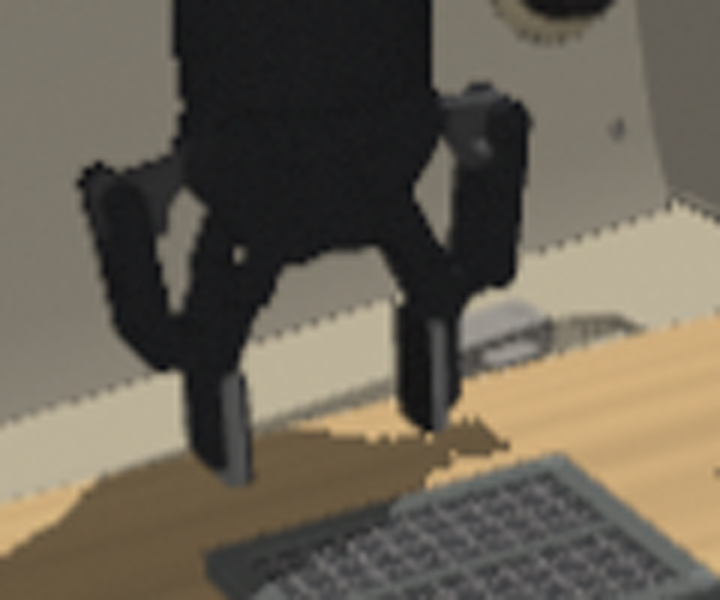

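View pics/w5.png

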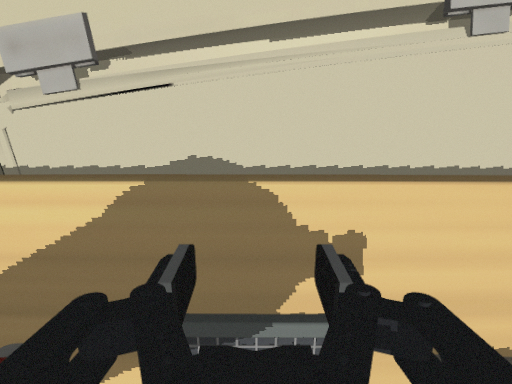

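```bash
python3 -m creep '[{"offset":[0,0,0.002],"rot":[0,0,0],"grip":0.3},{"offset":[0,0,0.004],"rot":[0,0,0],"grip":0.3}]';python3 -m creep '[{"offset":[0,0,0.002],"rot":[0,0,0],"grip":0.3},{"offset":[0,0,0.004],"rot":[0,0,0],"grip":0.3}]'
```

```text
t: 3.47
tcp_pos: [0.6614, 0.0465, 0.0141]
tool_rot: [-0.0, 0.998, -0.064, 0.002]
ft_force: [0.1, 0.5, 0.1]
finger_gap: 0.0595
t: 3.63
tcp_pos: [0.6615, 0.0466, 0.0123]
tool_rot: [-0.0, 0.998, -0.064, 0.002]
ft_force: [-0.1, 0.0, 0.0]
finger_gap: 0.0598
```

```bash
python3 -m creep '[{"offset":[0,0,0.002],"rot":[0,0,0],"grip":0.3},{"offset":[0,0,0.004],"rot":[0,0,0],"grip":0.3}]';python3 -m creep '[{"offset":[0,0,0.002],"rot":[0,0,0],"grip":0.3},{"offset":[0,0,0.004],"rot":[0,0,0],"grip":0.3}]'
python3 - <<'E'
from h import *
cv2.imwrite('pics/s6.png',bot.snapshot('scene'))
big('pics/s6.png','pics/s6b.png',150,100,120,100,6)
E
```

```text
t: 3.8
tcp_pos: [0.6616, 0.0466, 0.0103]
tool_rot: [-0.0, 0.998, -0.064, 0.002]
ft_force: [-0.0, 1.0, -0.0]
finger_gap: 0.0597
t: 3.97
tcp_pos: [0.6616, 0.0466, 0.0082]
tool_rot: [-0.0, 0.998, -0.064, 0.002]
ft_force: [0.8, -0.4, -0.3]
finger_gap: 0.0601
```

View pics/s6b.png

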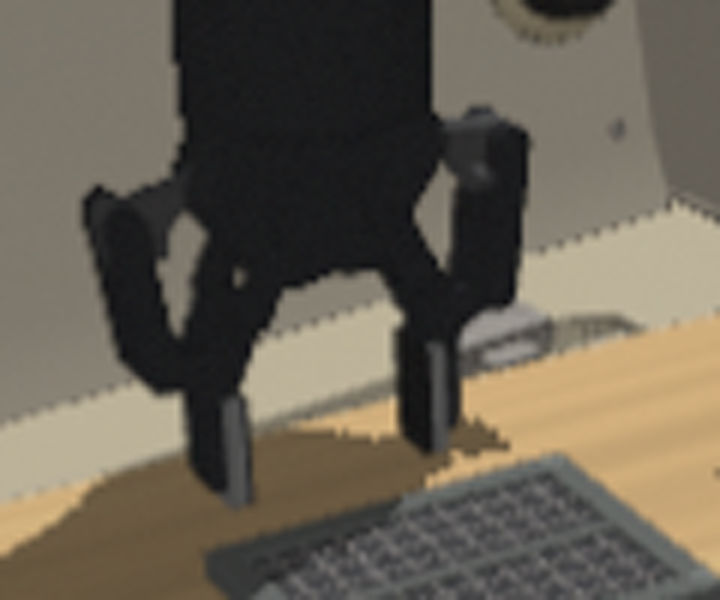

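```bash
for i in 1 2; do python3 -m creep '[{"offset":[0,0,0.002],"rot":[0,0,0],"grip":0.3},{"offset":[0,0,0.003],"rot":[0,0,0],"grip":0.3}]' | grep -E "tcp|force"; done
```

```text
tcp_pos: [0.6616, 0.0466, 0.0069]
ft_force: [-1.8, -0.3, 3.9]
tcp_pos: [0.6617, 0.0465, 0.0068]
ft_force: [-5.2, 1.9, 8.8]
```

```bash
python3 -m creep '[{"offset":[0,0,-0.007],"rot":[0,0,0],"grip":0.3},{"offset":[-0.02,0,-0.007],"rot":[0,0,0],"grip":0.3},{"offset":[-0.04,0,-0.007],"rot":[0,0,0],"grip":0.3},{"offset":[-0.06,0,-0.007],"rot":[0,0,0],"grip":0.3},{"offset":[-0.08,0,-0.007],"rot":[0,0,0],"grip":0.3},{"offset":[-0.1,0,-0.007],"rot":[0,0,0],"grip":0.3},{"offset":[-0.12,0,-0.007],"rot":[0,0,0],"grip":0.3},{"offset":[-0.12,0,-0.007],"rot":[0,0,0],"grip":0.3}]'
python3 - <<'E'
from h import *
for n in ('scene','top','wrist'): cv2.imwrite(f'pics/{n}7.png',bot.snapshot(n))
big('pics/scene7.png','pics/s7b.png',100,100,260,175,3)
big('pics/top7.png','pics/t7b.png',140,115,195,145,4)
s=bot.get_state();print(s['tcp_pos'])
E
```

```text
t: 5.02
tcp_pos: [0.6013, 0.0544, 0.0103]
tool_rot: [-0.0, 0.998, -0.063, 0.002]
ft_force: [-0.1, 0.6, 0.4]
finger_gap: 0.06
[0.60250925 0.05419794 0.01021685]
```

View pics/s7b.png

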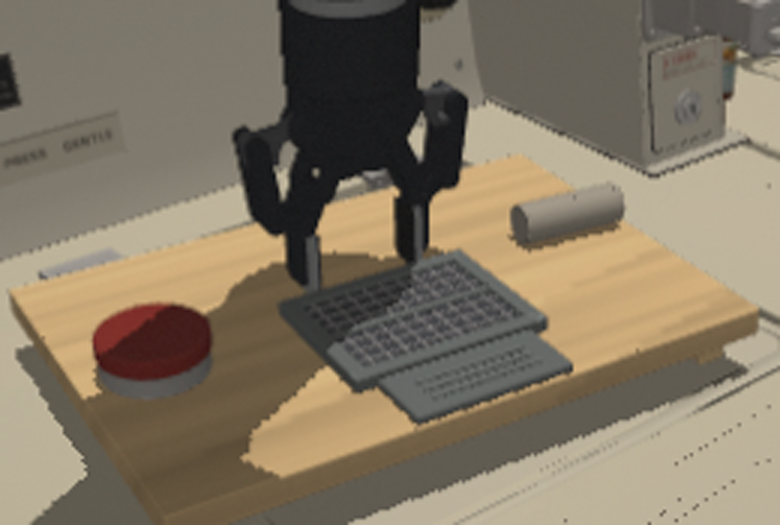

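View pics/t7b.png

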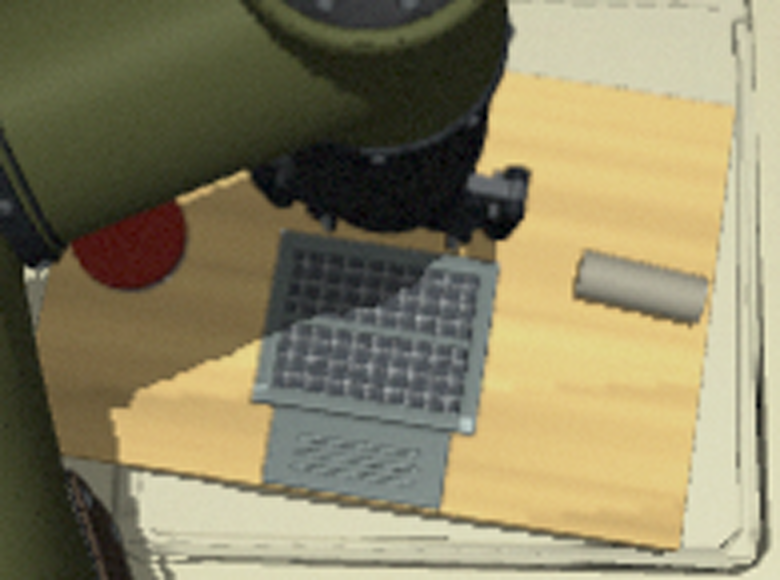

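```bash
cat > m.py <<'E'
from h import *
E=cast('top',[((x+.5)/4-.5+140,(y+.5)/4-.5+115) for x,y in [(15,443),(680,550)]],.04)
ES=cast('scene',[((x+.5)/3-.5+100,(y+.5)/3-.5+140) for x,y in [(168,400),(760,190)]],.04)
def rel(P,E):
    d=E[0]-E[1];d=d/np.linalg.norm(d);n=np.array([d[1],-d[0],0])
    return ((P-E.mean(0))@np.c_[n,d]).round(4).tolist(), np.degrees(np.arctan2(n[1],n[0])).round(2)
E
python3 - <<'E'
from m import *
T=lambda l:[((x+.5)/4-.5+140,(y+.5)/4-.5+115) for x,y in l]
S=lambda l:[((x+.5)/3-.5+100,(y+.5)/3-.5+100) for x,y in l]
print('top  RL,RR,FL,FR',rel(cast('top',T([(282,231),(496,265),(253,401),(473,433)]),.049),E))
print('scene',rel(cast('scene',S([(280,306),(460,250),(547,325),(358,389)]),.049),ES))
print('grip end top',rel(cast('top',T([(263,482),(440,510)]),.046),E))
E
```

```text
top  RL,RR,FL,FR ([[0.1354, 0.0573], [0.1352, -0.0598], [0.0416, 0.0561], [0.0432, -0.0615]], np.float64(-7.54))
scene ([[0.1345, 0.0567], [0.1372, -0.0626], [0.0385, -0.058], [0.0376, 0.0589]], np.float64(-7.2))
grip end top ([[0.0004, 0.0437], [0.0006, -0.0507]], np.float64(-7.54))
```

```bash
python3 -m creep '[{"offset":[-0.02,0,0],"rot":[0,0,0],"grip":0.3},{"offset":[-0.04,0,0],"rot":[0,0,0],"grip":0.3},{"offset":[-0.06,0,0],"rot":[0,0,0],"grip":0.3},{"offset":[-0.07,0,0],"rot":[0,0,0],"grip":0.3},{"offset":[-0.07,0,0],"rot":[0,0,0],"grip":0.3}]'
python3 - <<'E'
from h import *
for n in ('scene','top'): cv2.imwrite(f'pics/{n}8.png',bot.snapshot(n))
big('pics/scene8.png','pics/s8b.png',140,150,190,120,4)
big('pics/top8.png','pics/t8b.png',140,150,190,120,4)
s=bot.get_state();print(s['tcp_pos'])
E
```

```text
t: 5.58
tcp_pos: [0.5676, 0.0587, 0.0101]
tool_rot: [0.0, 0.998, -0.064, 0.003]
ft_force: [-0.2, 0.0, -0.0]
finger_gap: 0.0598
[0.56809617 0.05862158 0.0100883 ]
```

View pics/s8b.png

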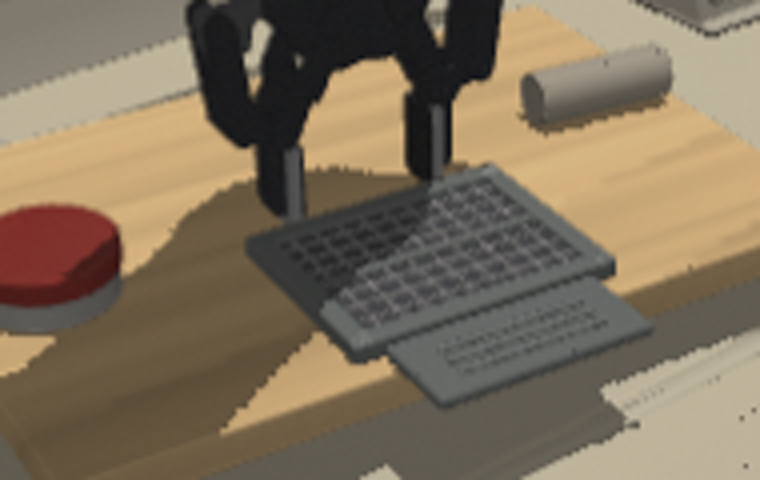

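View pics/t8b.png

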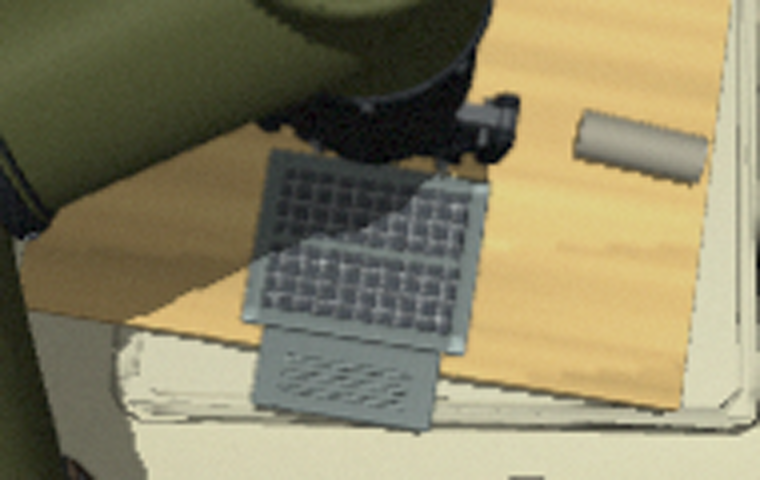

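Run:
```python
from h import *
big('pics/top8.png','pics/t8c.png',190,215,80,45,10)
big('pics/scene8.png','pics/s8c.png',200,205,110,55,7)
```

```text
(no output)
```

View pics/t8c.png

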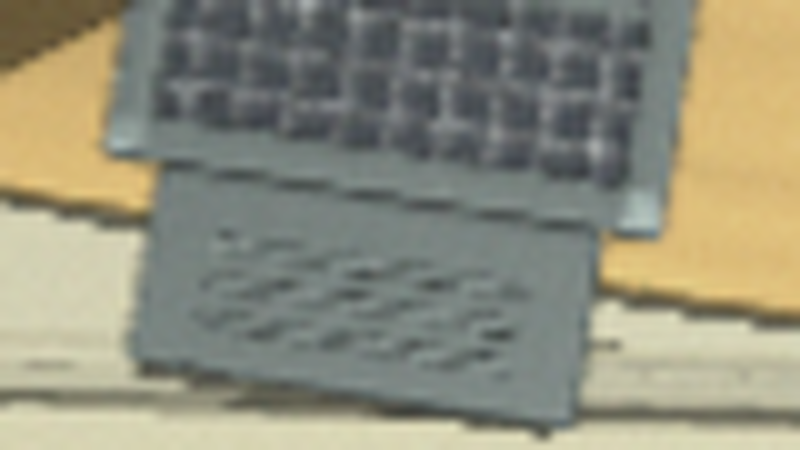

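View pics/s8c.png

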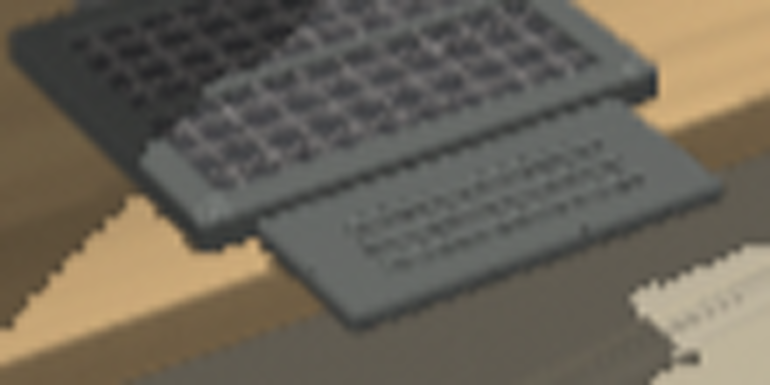

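Run:
```python
from m import *
T=lambda l:[((x+.5)/10-.5+190,(y+.5)/10-.5+215) for x,y in l]
S=lambda l:[((x+.5)/7-.5+200,(y+.5)/7-.5+205) for x,y in l]
et=cast('top',T([(0,187),(145,211),(605,286),(800,318)]),.04)
es=cast('scene',S([(0,360),(275,265),(665,133),(770,98)]),.04)
for n,e,P in (('top',et,cast('top',T([(108,150),(660,233)]),.049)),('gripend',et,cast('top',T([(133,360),(570,423)]),.046)),('scene',es,cast('scene',S([(205,248),(655,97)]),.04)),('s top',es,cast('scene',S([(200,230),(657,70)]),.049))):
    c=np.polyfit(e[:,1],e[:,0],1); print(n,'yaw',-np.degrees(np.arctan(c[0])).round(2),'dist mm',((P[:,0]-np.polyval(c,P[:,1]))/np.hypot(1,c[0])*1e3).round(1),'front yaw',-np.degrees(np.arctan((P[0,0]-P[1,0])/(P[0,1]-P[1,1]))).round(2))
```

```text
top yaw -7.7 dist mm [10.6 12.1] front yaw -6.98
gripend yaw -7.7 dist mm [-31.7 -29.9] front yaw -6.56
scene yaw -8.23 dist mm [13.6 13.8] front yaw -8.13
s top yaw -8.23 dist mm [ 8.5 11.6] front yaw -6.78
```

```bash
python3 -m creep '[{"offset":[-0.005,0,0],"rot":[0,0,0],"grip":0.3},{"offset":[-0.01,0,0],"rot":[0,0,0],"grip":0.3},{"offset":[-0.015,0,0],"rot":[0,0,0],"grip":0.3},{"offset":[-0.018,0,0],"rot":[0,0,0],"grip":0.3},{"offset":[-0.018,0,0],"rot":[0,0,0],"grip":0.3}]'
python3 - <<'E'
from h import *
for n in ('scene','top'): cv2.imwrite(f'pics/{n}9.png',bot.snapshot(n))
s=bot.get_state();print(s['tcp_pos'])
big('pics/top9.png','pics/t9c.png',190,215,80,45,10)
big('pics/scene9.png','pics/s9c.png',200,205,110,55,7)
E
```

```text
t: 6.1
tcp_pos: [0.5589, 0.0598, 0.01]
tool_rot: [0.0, 0.998, -0.064, 0.002]
ft_force: [0.8, -0.1, -0.6]
finger_gap: 0.0596
[0.55889845 0.05977385 0.00995014]
```

View pics/t9c.png

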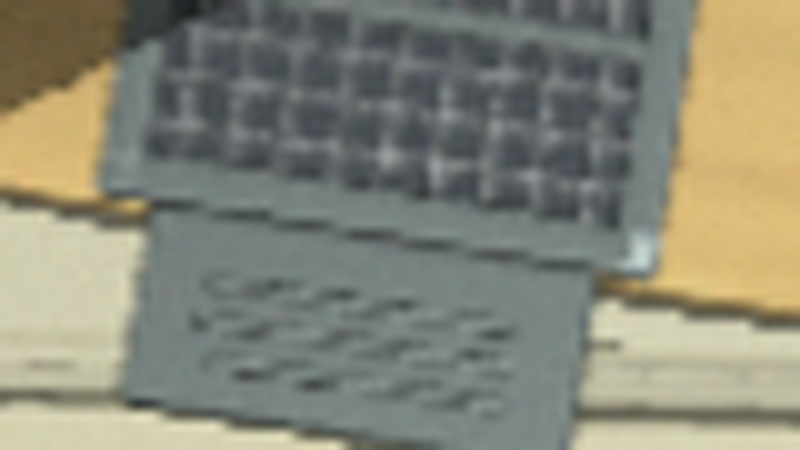

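View pics/s9c.png

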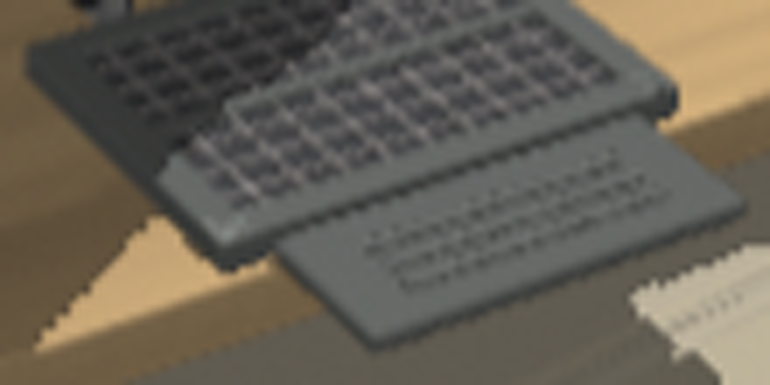

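```bash
cat > d.py <<'E'
from m import *
T=lambda l:[((x+.5)/10-.5+190,(y+.5)/10-.5+215) for x,y in l]
S=lambda l:[((x+.5)/7-.5+200,(y+.5)/7-.5+205) for x,y in l]
et=cast('top',T([(0,187),(145,211),(605,286),(800,318)]),.04)
es=cast('scene',S([(0,360),(275,265),(665,133),(770,98)]),.04)
def rep(n,e,P):
    c=np.polyfit(e[:,1],e[:,0],1); print(n,'dist mm',((P[:,0]-np.polyval(c,P[:,1]))/np.hypot(1,c[0])*1e3).round(1),'edge yaw',-np.degrees(np.arctan(c[0])).round(2),'front yaw',-np.degrees(np.arctan((P[0,0]-P[1,0])/(P[0,1]-P[1,1]))).round(2))
E
python3 - <<'E'
from d import *
rep('top',et,cast('top',T([(102,188),(655,273)]),.049))
rep('scene',es,cast('scene',S([(225,270),(675,115)]),.04))
rep('stop',es,cast('scene',S([(222,252),(678,90)]),.049))
E
```

```text
top dist mm [2.5 3.7] edge yaw -7.7 front yaw -7.15
scene dist mm [4.2 5.1] edge yaw -8.23 front yaw -7.77
stop dist mm [-1.1  2. ] edge yaw -8.23 front yaw -6.74
```

```bash
python3 -m creep '[{"offset":[-0.002,0,0],"rot":[0,0,0],"grip":0.3},{"offset":[-0.004,0,0],"rot":[0,0,0],"grip":0.3},{"offset":[-0.004,0,0],"rot":[0,0,0],"grip":0.3}]'
python3 -m creep '[{"offset":[0.02,0,0],"rot":[0,0,0],"grip":0.3},{"offset":[0.06,0,0],"rot":[0,0,0],"grip":0.3},{"offset":[0.12,0,-0.05],"rot":[0,0,0],"grip":0.3},{"offset":[0.18,0,-0.12],"rot":[0,0,0],"grip":0.3},{"offset":[0.18,0,-0.2],"rot":[0,0,0],"grip":0.3},{"offset":[0.18,0,-0.24],"rot":[0,0,0],"grip":0.3},{"offset":[0.18,0,-0.24],"rot":[0,0,0],"grip":0.3}]'
python3 - <<'E'
from h import *
for n in ('scene','top','wrist'): cv2.imwrite(f'pics/{n}10.png',bot.snapshot(n))
s=bot.get_state();print(s['tcp_pos'])
big('pics/top10.png','pics/t10c.png',190,215,80,45,10)
big('pics/top10.png','pics/t10d.png',190,170,80,90,8)
big('pics/scene10.png','pics/s10c.png',200,205,110,55,7)
E
```

```text
t: 6.45
tcp_pos: [0.5568, 0.06, 0.01]
tool_rot: [0.0, 0.998, -0.064, 0.002]
ft_force: [1.6, -0.7, -0.1]
finger_gap: 0.0597
t: 7.03
tcp_pos: [0.6486, 0.0485, 0.1375]
tool_rot: [-0.001, 0.998, -0.064, 0.007]
ft_force: [-0.1, 0.6, 0.2]
finger_gap: 0.0597
[0.64512249 0.04885744 0.1297099 ]
```

View pics/t10c.png

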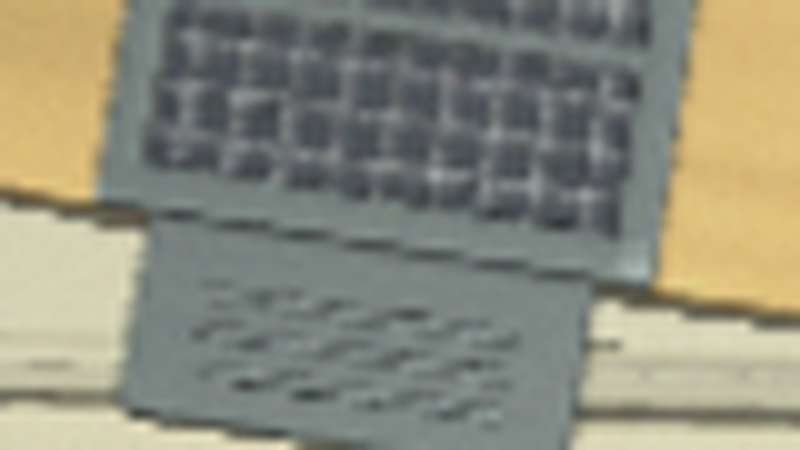

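View pics/s10c.png

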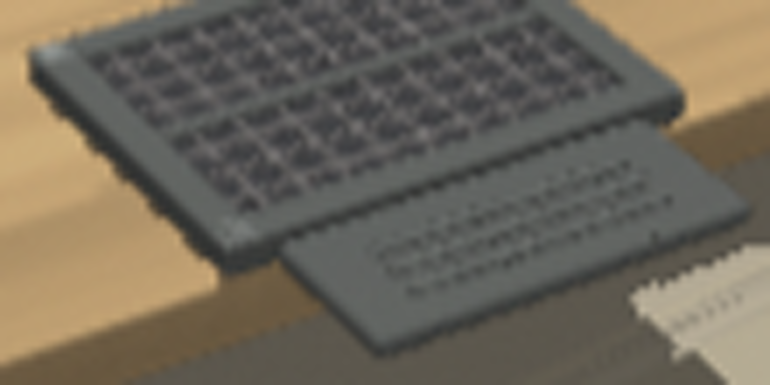

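View pics/wrist10.png

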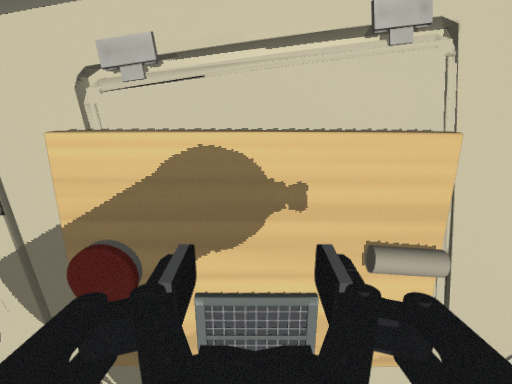

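View pics/top10.png

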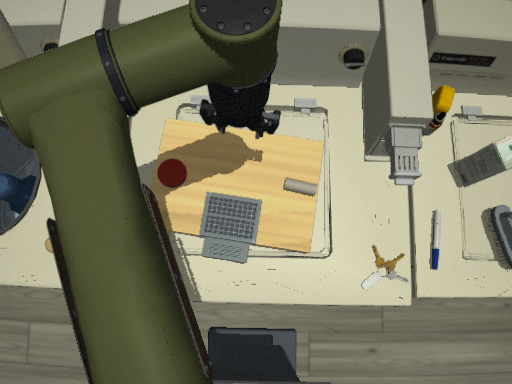

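Run:
```python
from d import *
rep('top',et,cast('top',T([(100,200),(655,286)]),.049))
rep('scene',es,cast('scene',S([(228,270),(682,118)]),.04))
rep('scene top',es,cast('scene',S([(230,255),(682,97)]),.049))
big('pics/wrist10.png','pics/w10c.png',180,280,150,70,5)
big('pics/wrist10.png','pics/w10d.png',180,115,150,30,5)
big('pics/top10.png','pics/t10d.png',190,180,80,50,10)
```

```text
top dist mm [-0.  1.] edge yaw -7.7 front yaw -7.22
scene dist mm [3.9 3.3] edge yaw -8.23 front yaw -8.52
scene top dist mm [-2.9 -0.9] edge yaw -8.23 front yaw -7.24
```

View pics/w10c.png

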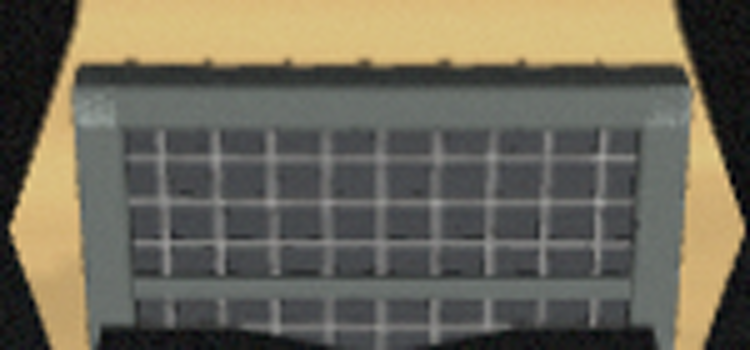

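View pics/w10d.png

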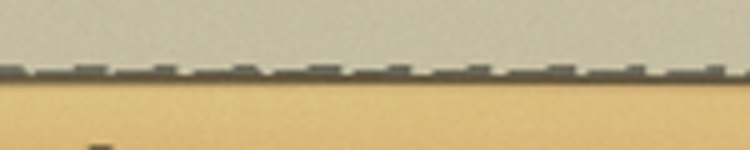

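View pics/t10d.png

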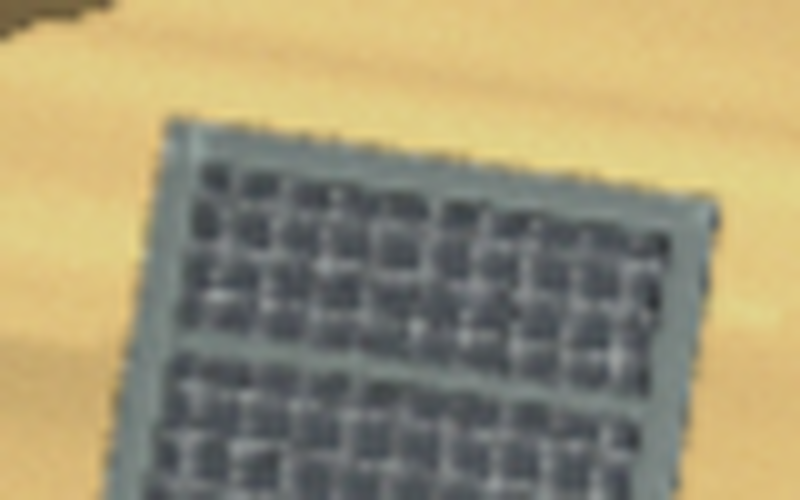

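Run:
```python
from d import *
T2=lambda l:[((x+.5)/10-.5+190,(y+.5)/10-.5+180) for x,y in l]
rep('top rear',et,cast('top',T2([(170,118),(720,197)]),.049))
s=bot.get_state();im=bot.snapshot('wrist');cv2.imwrite('pics/wrist11.png',im);print(s['t'],s['tcp_pos'],bot.get_state()['tcp_pos'])
import pickle;pickle.dump(s,open('s11.pkl','wb'))
g=im.astype(int)
for c in (230,255,285):
    print(c,'stand',[int(v) for v in g[124:142,c,2]],'scr',[tuple(int(q) for q in v[[0,2]]) for v in g[284:304,c]])
```

```text
top rear dist mm [93.6 95.6] edge yaw -7.7 front yaw -6.74
7.1833 [0.64512249 0.04885744 0.1297099 ] [0.64470541 0.04876216 0.12883627]
230 stand [197, 198, 195, 114, 107, 95, 131, 200, 217, 218, 219, 218, 218, 218, 219, 218, 218, 215] scr [(127, 218), (128, 218), (129, 218), (125, 216), (128, 218), (127, 218), (125, 218), (124, 218), (102, 175), (51, 60), (51, 48), (51, 51), (59, 58), (79, 78), (103, 104), (106, 103), (106, 106), (108, 105), (106, 104), (112, 107)]
255 stand [195, 196, 196, 196, 111, 99, 130, 195, 217, 219, 217, 218, 219, 217, 219, 218, 219, 215] scr [(126, 217), (128, 216), (126, 217), (126, 217), (128, 218), (126, 216), (126, 218), (128, 218), (106, 182), (63, 80), (48, 48), (50, 51), (53, 54), (80, 78), (103, 99), (107, 104), (108, 107), (107, 106), (109, 106), (109, 105)]
285 stand [198, 197, 196, 196, 113, 97, 123, 196, 214, 217, 219, 217, 218, 218, 218, 219, 218, 220] scr [(129, 219), (128, 217), (130, 217), (130, 218), (129, 218), (127, 217), (127, 218), (119, 210), (97, 160), (56, 69), (50, 49), (51, 51), (57, 55), (79, 79), (102, 100), (111, 107), (108, 104), (107, 104), (108, 107), (107, 105)]
```

Run:
```python
from h import *
import pickle; s=pickle.load(open('s11.pkl','rb'))
n=np.array([.9918,-.128])
for dz in (-.003,0,.003):
  a=cast('wrist',[(230,130.3),(285,130.3)],.04+dz,s);b=cast('wrist',[(230,292.5),(285,292.4)],.04+dz,s);c=cast('wrist',[(230,297),(285,297)],.049+dz,s)
  w=cast('wrist',[(195.2,300),(317.6,300)],.049+dz,s)
  print(dz,'gap bottom',((a-b)[:,:2]@n).round(4),'gap top',((a-c)[:,:2]@n).round(4),'width',np.linalg.norm(w[0]-w[1]).round(4))
a=cast('wrist',[(47,131),(460,132)],.04,s);print('stand width',np.linalg.norm(a[0]-a[1]))
```

```text
-0.003 gap bottom [0.1575 0.1573] gap top [0.1565 0.1565] width 0.1185
0 gap bottom [0.1557 0.1556] gap top [0.1546 0.1546] width 0.1171
0.003 gap bottom [0.1539 0.1538] gap top [0.1528 0.1528] width 0.1157
stand width 0.3497712266439207
```

```bash
python3 go.py .385 .081 .17 -7.4
```

```text
t 7.2333 tcp [0.6447 0.0488 0.1288] F [-0.9 -0.1 -0.9] gap 0.0596 yaw -7.29
off [-0.5232  0.0019 -0.0835] rot [ 0.0001 -0.0007  0.0006]
```

```bash
python3 -m creep '[{"offset":[-0.05,0,-0.083],"rot":[0,0,0],"grip":0.3},{"offset":[-0.12,0,-0.083],"rot":[0,0,0],"grip":0.3},{"offset":[-0.19,0,-0.083],"rot":[0,0,0],"grip":0.3},{"offset":[-0.26,0,-0.083],"rot":[0,0,0],"grip":0.3},{"offset":[-0.33,0,-0.083],"rot":[0,0,0],"grip":0.3},{"offset":[-0.4,0,-0.083],"rot":[0,0,0],"grip":0.3},{"offset":[-0.47,0,-0.083],"rot":[0,0,0],"grip":0.3},{"offset":[-0.51,0,-0.083],"rot":[0,0,0],"grip":0.3},{"offset":[-0.52,0,-0.083],"rot":[0,0,0],"grip":0.3},{"offset":[-0.52,0,-0.083],"rot":[0,0,0],"grip":0.3}]'
python3 - <<'E'
from h import *
bot.snapshot('top');bot.snapshot('top')
s=bot.get_state();im=bot.snapshot('wrist');cv2.imwrite('pics/wrist12.png',im);print(s['t'],s['tcp_pos'],bot.get_state()['tcp_pos'])
import pickle;pickle.dump(s,open('s12.pkl','wb'))
E
```

```text
t: 8.07
tcp_pos: [0.3857, 0.082, 0.1694]
tool_rot: [-0.0, 0.998, -0.062, 0.001]
ft_force: [-0.1, 0.2, 0.1]
finger_gap: 0.0597
8.1667 [0.38676606 0.0817438  0.16914666] [0.38696435 0.08161005 0.16908362]
```

View pics/wrist12.png

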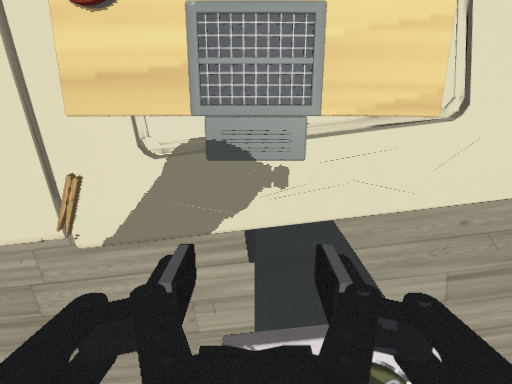

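Run:
```python
from h import *
big('pics/wrist12.png','pics/w12c.png',150,95,200,75,4)
im=cv2.imread('pics/wrist12.png').astype(int)
for c in (90,120,150,175,195,200,310,317,335,360,400,430): print(c,[int(v) for v in im[108:124,c,2]])
```

```text
90 [228, 228, 229, 228, 229, 227, 222, 197, 195, 222, 223, 222, 224, 223, 222, 222]
120 [229, 230, 229, 229, 230, 228, 219, 199, 206, 223, 223, 222, 221, 221, 223, 224]
150 [230, 230, 231, 231, 232, 229, 218, 172, 193, 221, 223, 222, 223, 222, 221, 222]
175 [231, 231, 232, 231, 231, 231, 219, 180, 212, 222, 223, 223, 222, 221, 223, 222]
195 [137, 136, 134, 137, 136, 136, 133, 117, 211, 222, 222, 222, 222, 222, 222, 223]
200 [134, 134, 133, 135, 134, 133, 128, 106, 212, 222, 221, 223, 222, 223, 221, 222]
310 [142, 141, 141, 140, 139, 141, 136, 110, 212, 221, 221, 222, 222, 222, 222, 218]
317 [142, 140, 139, 143, 140, 142, 138, 111, 210, 221, 221, 222, 221, 222, 220, 215]
335 [233, 234, 234, 235, 235, 236, 226, 185, 213, 222, 221, 222, 219, 217, 208, 197]
360 [226, 224, 222, 224, 224, 225, 220, 189, 206, 216, 205, 197, 195, 199, 201, 206]
400 [220, 223, 223, 226, 226, 228, 226, 213, 188, 205, 207, 213, 213, 209, 173, 68]
430 [221, 223, 224, 225, 228, 229, 229, 220, 195, 180, 203, 155, 103, 139, 140, 151]
```

View pics/w12c.png

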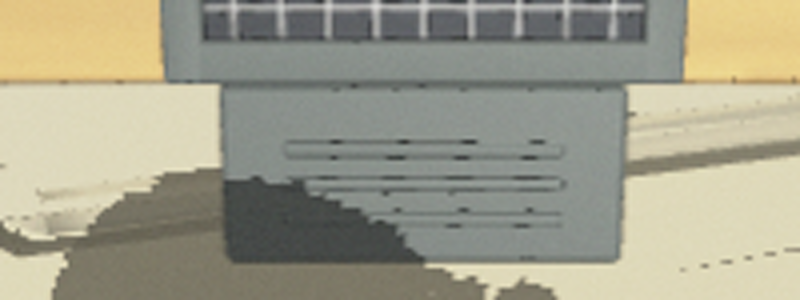

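Run:
```python
from h import *
a=cv2.imread('pics/top0.png').astype(int);b=cv2.imread('pics/top10.png').astype(int)
f=lambda im:(np.argwhere((im[...,2]>70)&(im[...,1]<50)&(im[...,0]<50))) 
for im in (a,b):
    q=f(im);q=q[(q[:,0]>150)&(q[:,0]<195)&(q[:,1]>150)&(q[:,1]<195)];print('tin',q.mean(0).round(2),len(q))
print('roll diff',np.abs(a-b)[172:200,280:322].mean())
bot.hand_in(); print(bot.get_state()['t'])
```

```text
tin [172.49 171.38] 607
tin [172.31 171.1 ] 500
roll diff 41.015306122448976
the job is handed in; nothing more can be done
the job is handed in; nothing more can be done
```

Run:
```python
import cv2,numpy as np
a=cv2.imread('pics/top0.png');b=cv2.imread('pics/top10.png')
for im in (a,b):
    c=im[165:205,275:330].astype(int);m=(c[...,2]-c[...,0]<35)&(np.arange(275,330)[None]<317)
    q=np.argwhere(m);print(q.mean(0).round(2),len(q), c.mean().round(1))
```

```text
[21.63 24.88] 386 129.8
[21.55 25.01] 355 172.6
```

I pushed the lint screen towards the robot with both fingertips against its straight rear side, then drew the arm clear. I handed the job in at about 8.3 s, and no verdict was given.

**Position and squareness:**
- The last wrist picture, taken from almost straight above the near edge, shows the step on the stand's edge to within about 1 mm. The two are in line to within a pixel at both ends.
- From the top camera, the front of the frame is 0 to 1 mm inside the edge, and the rear side is 94–96 mm in, against 95 mm ideal. It puts the frame about 0.5–1° off square to the edge, which the wrist picture does not show.
- The scene camera disagreed with itself, from −3 to +4 mm depending on which edge of the frame I picked. I gave it less weight.
- An earlier wrist picture from behind put the rear gap at 155 mm, as it should be. The widths in that picture came out about 2.5% short, so I checked again from above the edge.

**Tin and coin roll:** The tin's centre shifted 0.3 px and the roll's 0.15 px between the first and a later top picture, so neither moved. A raw brightness comparison of the roll (average difference 41) looked as if it had. That was the picture being brighter overall, and I confirmed this only after handing in.

**Fingertip height:** At the part-closed grip I used, the fingertips sat about 33 mm above the reported TCP, more than the 13 mm I expected. I found the stand's surface by touching it lightly (about 9 N) before pushing.

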